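# Set the worn vertical slide from below

## Robot

A 6-joint arm with a two-finger parallel gripper is mounted at the origin on the work surface. World frame = base frame: x ahead of the robot, y to its left, z up, the work surface at z = 0. Lengths are in m, angles in rad, forces in N, time in s.
With the tool pointing down it reaches from about 0.375 to 0.925 m from the base axis. Payload 5.7 kg.
Tool frame: the origin (TCP) lies at the very end of the fingers, on their centre line; the grasp point (between the pads) lies env.grip_depth behind it (env.grip_depth is the distance from the TCP to the grasp point, in m); z points along the fingers, y is the line along which they close (so a half turn about z gives the same grasp; the last joint's range is limited). The gripper opens to 88 mm and grips with 3 to 60 N. Pads are 20 mm wide; open, the fingers measure 115 mm over their backs; the gripper's body (75 mm by 178 mm) begins 61 mm behind the grasp point.
Start: joints at [1.208, 0.359, 1.51, -0, 1.272, -0.115], TCP at [0.147, 0.582, 0.188] pointing down, gripper open.
Joint ranges: [-2.97, 2.97], [-1.01, 2.36], [0.21, 2.38], [-0.96, 4.11], [0.2, 2.71], [-2.98, 2.98]. Speed limits (rad/s): [2.39, 2.39, 3.14, 3.14, 3.14, 3.14].

## Interface

Orientations are given as a rotation vector (axis times angle).
In Python, from bench import env gives the robot as it stands.
- The arm moves only by the tool move_arm, never from a script. Its argument "targets" is a list of rows, each an object of numbers: "dx", "dy", "dz": the shift along the tool's x, y, z in units of 0.1 m (1.0 is 0.1 m); "wx", "wy", "wz": the turn, a rotation vector about the tool's x, y, z in units of 360 degrees (1.0 is 360 degrees). In form: [{"dx": .., "dy": .., "dz": .., "wx": .., "wy": .., "wz": ..}, ...]. A call has exactly 10 rows; each row shifts and turns the commanded pose from where the row before left it, along the tool's axes as they then stand; what a row does not reach is not made up. A row lasts 1/12 s, in which the tool goes at most 41.7 mm and 7.16 degrees, less where a joint would pass 70% of its speed; a pose out of reach is approached as far as the arm can. A call with a number of a shift or a turn outside -1 to 1 is refused whole. A call with a gripper value outside its range is refused whole. "hand" is the closure in counts, from 0 (fully open) to 255 (shut), set as the call begins (left out, the last holds). The fingers move at their own pace and stop on an object; "grip_force" is the grip in N (left out, the last holds). Time passes only in rows, so rows that do not move let the fingers close, or fill a call up. It gives the time, the measured TCP pose, the force, the opening and the grip force at its end, in the units of the state.
- env.sense(): the state, without advancing time (a new reading comes with each control period).
- env.capture(name): name is "side" or "top"; returns a dict with "img" (400x640x3 uint8, blue, green, red), "fx", "fy", "cx", "cy" (pixels), "R" (3x3) and "t" (3): a world point X has camera coordinates R X + t. Camera axes: x right, y down, z forward; pixel columns grow to the right and rows downward; lengths in m; the calibration is good to about 2 mm. A picture is of the moment at which its call begins. There is no depth.
- env.job_done(): hands the job in; it is judged then, once.
The state is a dict: "t": time; "qpos": joint angles; "qvel": joint speeds; "tau": joint torques, N m; "ee_pos": TCP position; "tcp_rot": TCP orientation; "force": force on the tool from outside, world axes, zero at the start; "ft_torque": the same for the moment, N m; "width": finger opening in m; "grasp_force": force on a finger pad.
Only numpy, scipy, OpenCV 4.12 (cv2) and the standard library are available. Lean on these libraries where they do the work, as an engineer would, in place of code of your own. Each camera call takes 0.05 s, during which the arm holds its last target. There are 200 camera calls.

## Task

Lower the bench's vertical slide with its crank handwheel, past the pointer, until you feel it come down on the rubber stop: a light push on the crank handle, about 10 N, no harder. Then wind it back up and finish on the setting, with the wheel's dark line at the fixed pointer, arriving in the raising direction only so that the slack in the worn screw is taken up (if you go by, go well back down and come up again). Let go of the handle, and leave the other things on the bench where they are.

Things in the scene. Friction and masses are not known exactly. Their poses are not given: they have to be found in the camera images.
- base: green cast vertical slide fixed on the bench, 170 x 130 mm foot, 158 mm high column; origin under the foot on the axis of the upright screw, z up; its x axis points to the side where the carriage and the stop are
- wheel_axis (a point): centre of the handwheel, on the upright screw's axis at the wheel's upper face (186 mm above the bench). The wheel is an aluminium disc 124 mm across, 16 mm thick, its 36 mm hub 6 mm proud. Turning it clockwise seen from above lowers the carriage (6 mm per rad), counter-clockwise raises it; it turns about 4 rad clockwise at most, until the stop, and 0.6 rad back; it stays where it is left
- handle_mid (a point): point on the axis of the black crank handle, 28 mm above the wheel's face. An upright round sleeve, 18 mm in diameter, 50 mm high, 48 mm from the wheel's axis; it spins freely on its pin, so the hand need not turn. Pushing it through the slack takes about 1 N, winding the carriage 3 to 4 N down and 4 to 6 N up; on the stop the push rises about 1 N for each 1 mm of handle travel
- wheel_mark (a point): outer end of the single dark line on the wheel, 64 mm from the wheel's axis at the upper face, 5 mm wide and 26 mm long, exactly opposite the crank handle (half a turn from it)
- pointer_tip (a point): tip of the fixed steel pointer (a 20 x 12 mm block beside the rim with a 5 mm nose), on the same 64 mm circle and at the same height as the wheel's line; it stays still during the job and stands at a different angle each time
- wheel (a joint): slack between the handwheel and the screw, in rad: +0.35 when the wheel is driving the screw in the raising direction, -0.35 when driving in the lowering direction, between the two when it is loose; only there does the carriage stand still while the wheel turns
- slide: steel carriage on the column, 85 mm wide and 60 mm high with a small foot ledge; origin at the height of its underside on the screw's axis; it starts 85 mm above the bench
- stop: foot of the stop under the carriage's ledge, 28 mm in diameter; origin under it, 14 mm above the bench. It carries a post with a sprung rubber bumper (70 N per mm) whose height is set differently each time and not measured: the carriage meets it at least 10 mm below its start, always low enough that coming back up takes up all the slack before the mark
- parallel: loose steel bar 100 x 12 x 25 mm lying beside the slide; origin under its centre; leave alone
- manifold: loose aluminium block 70 x 40 x 30 mm with three ports; origin under its centre; leave alone
- screwdriver: loose screwdriver with a blue handle, lying; leave alone
- spanner: loose steel spanner, lying; leave alone
- micrometer: loose micrometer head, 120 mm long, lying; leave alone
- oil_jar: loose white jar with orange cap, 60 mm across, 80 mm high; leave alone
- vee_block: loose dark steel vee block 60 x 50 x 45 mm; leave alone

How it is judged:
On the way:
1. the carriage has been wound down past the setting and bears on the rubber stop with at least 25 N at the carriage (about 6.5 N at the handle) (contact force between slide and stop above 25 N), for 0.1 s.
At the end, for the whole second after the job is handed in: the wheel's dark line stands within 6 mm of the pointer tip, the slack is taken up in the raising direction (wheel above 0.25 rad, so the carriage itself is at its setting), the carriage is clear of the stop and at rest (horizontal distance between wheel_mark and pointer_tip below 0.006 m and value of joint wheel above 0.25 rad and contact force between slide and stop below 1 N and linear speed of slide below 0.005 m/s); the robot touches nothing.
It fails at once if the carriage is forced onto its stop with more than 90 N (about 15 N at the handle) (contact force between slide and stop above 90 N).
It fails at once if a bystander is pushed more than 30 mm (distance of any of parallel, manifold, screwdriver, spanner, micrometer, oil_jar, vee_block from where it was at the start of the episode above 0.03 m).
It also fails if it takes over 72 s, if anything falls off the work surface, if the arm or the gripper's body presses on something with over 40 N, if the wrist force passes 120 N, or if a joint passes its speed limit or range.

## Working session

There is one attempt and no reset: what is moved stays moved. The work goes in short steps, Python scripts to look and compute and a tool call to move; the robot and the scene stay as the last step left them, time stands still between calls to the robot, and variables do not carry over. Pictures are saved under pics/ and viewed, at most 10 in all, crops included, and the job is handed in when it is done.

Besides the shell and the picture viewer there is one more tool, called after "Emit:" as name(argument=value, ...), one argument or row to a line, values as JSON. move_arm: Moves the arm, as the interface text tells. Shifts and turns lie within -1 to 1; 1 stands for 0.1 m of shift or 360 degrees of turn. Its arguments: {"type":"object","properties":{"targets":{"type":"array"},"hand":{"type":"number"},"grip_force":{"type":"number"}},"required":["targets"]}

```bash
mkdir -p pics; ls; python3 - <<'E'
from bench import env
import cv2,numpy as np
for n in("top","side"):
    c=env.capture(n); cv2.imwrite(f"pics/{n}0.png",c["img"]); np.savez(f"{n}0.npz",**c)
    print(n,c["fx"],c["fy"],c["cx"],c["cy"],np.round(c["R"],3).tolist(),np.round(c["t"],3), np.round(-c["R"].T@c["t"],3))
s=env.sense();print({k:np.round(v,3) for k,v in s.items()},env.grip_depth)
E
```

```text
pics
top 446.3128902611206 446.3128902611206 318.18292704558934 195.63175670116007 [[-0.02, -0.999, -0.028], [-0.993, 0.024, -0.117], [0.118, 0.026, -0.993]] [0.005 0.597 1.367] [ 0.432 -0.044  1.427]
side 418.25726876198075 418.25726876198075 328.4967953604339 204.2284423540747 [[0.943, -0.333, 0.014], [-0.214, -0.637, -0.741], [0.256, 0.696, -0.671]] [-0.581  0.224  0.992] [ 0.342 -0.741  0.84 ]
{'t': np.float64(0.1), 'qpos': array([ 1.208,  0.359,  1.511, -0.   ,  1.272, -0.115]), 'qvel': array([ 0.001, -0.003, -0.001, -0.002, -0.   ,  0.001]), 'tau': array([-1.0000e-03, -5.1636e+01, -2.7140e+01,  6.7000e-02,  2.8000e-02,
       -0.0000e+00]), 'ee_pos': array([0.147, 0.581, 0.187]), 'tcp_rot': array([-3.880e-01, -3.117e+00,  3.000e-03]), 'force': array([-0.663, -0.219,  0.813]), 'ft_torque': array([ 0.014,  0.053, -0.035]), 'grasp_force': np.float64(0.0), 'width': np.float64(0.088)} 0.0187
```

View pics/top0.png

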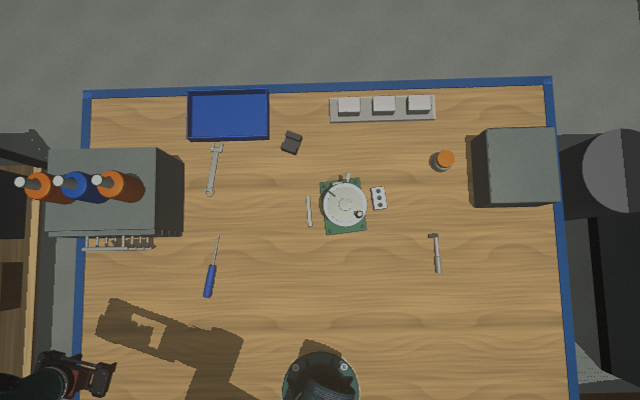

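View pics/side0.png

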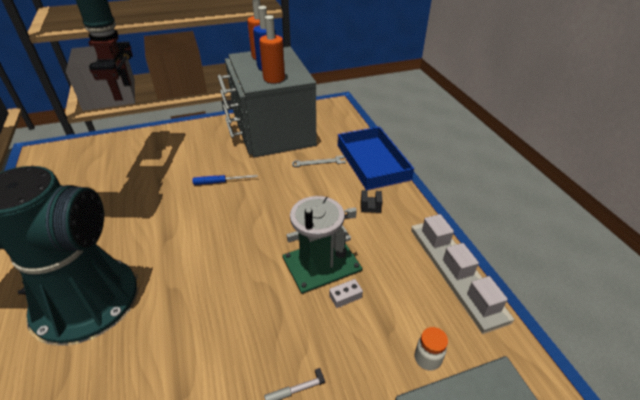

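The top view shows the wheel at about (345,204), the handle near (359,213) and the dark line near (332,193). Something pointer-like sits near (348,177). I'll enlarge that area and measure it.

```bash
cat > h.py <<'E'
import cv2,numpy as np
def ray(c,u,v,z):
    d=c["R"].T@np.array([(u-c["cx"])/c["fx"],(v-c["cy"])/c["fy"],1.]); o=-c["R"].T@c["t"]
    return o+d*(z-o[2])/d[2]
def proj(c,X):
    p=c["R"]@np.asarray(X,float)+c["t"]; return np.array([c["fx"]*p[0]/p[2]+c["cx"],c["fy"]*p[1]/p[2]+c["cy"]])
E
python3 - <<'E'
from h import *
a=np.load("top0.npz");b=np.load("side0.npz")
A=cv2.resize(a["img"][164:244,305:395],None,fx=6,fy=6,interpolation=cv2.INTER_CUBIC)
B=cv2.resize(b["img"][190:290,275:375],None,fx=4.8,fy=4.8,interpolation=cv2.INTER_CUBIC)
im=np.zeros((480,800,3),np.uint8); im[:480,:540]=A; 
B=B[:,:]; cv2.imwrite("pics/cA.png",A);cv2.imwrite("pics/cB.png",B)
for p in[(345,204),(359,213),(332,193),(348,177)]: print(p,ray(a,*p,.186))
g=a["img"].astype(int); hsv=cv2.cvtColor(a["img"],cv2.COLOR_BGR2HSV)
m=((hsv[...,1]<40)&(hsv[...,2]>130)).astype(np.uint8)
m[:,:310]=0;m[:,372:]=0;m[:165]=0;m[245:]=0
m=cv2.morphologyEx(m,cv2.MORPH_OPEN,np.ones((5,5)))
cs,_=cv2.findContours(m,0,1);c=max(cs,key=cv2.contourArea);e=cv2.fitEllipse(cv2.convexHull(c));print(e,ray(a,*e[0],.186))
E
```

```text
(345, 204) [ 0.55370884 -0.08603859  0.186     ]
(359, 213) [ 0.52767384 -0.12421996  0.186     ]
(332, 193) [ 0.5854865  -0.05053926  0.186     ]
(348, 177) [ 0.62969265 -0.09653801  0.186     ]
((344.7360534667969, 203.99986267089844), (43.11330032348633, 44.12575912475586), 166.9907989501953) [ 0.55372624 -0.08530338  0.186     ]
```

View pics/cA.png

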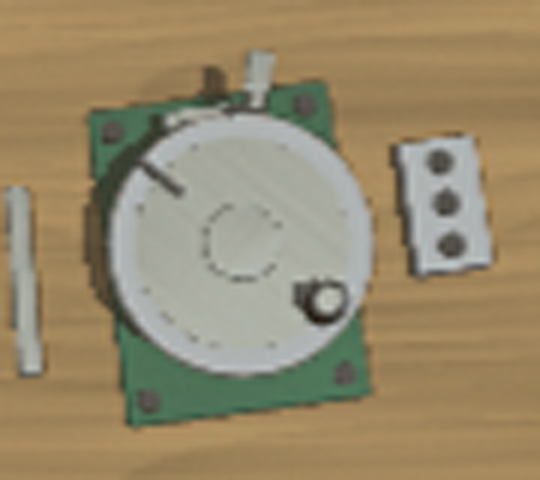

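View pics/cB.png

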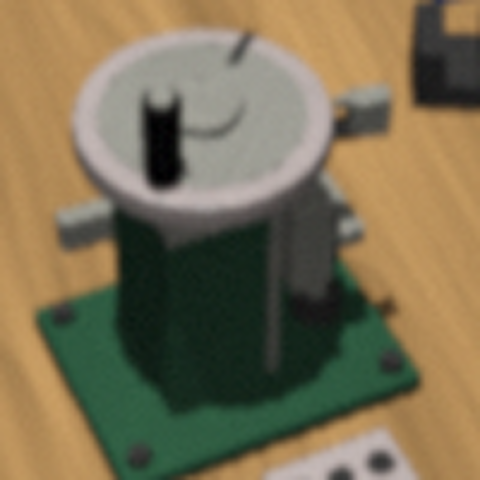

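The crops show the pointer block at crop (258,80), with its nose tip near (257,108). The dark line runs from (145,162) to (182,194) and the handle cap is at (328,300). Next I'll work out the geometry.

```bash
python3 - <<'E'
from h import *
a=np.load("top0.npz");b=np.load("side0.npz")
C=np.array([.5537,-.0853])
f=lambda u,v:(305+(u+.5)/6-.5,164+(v+.5)/6-.5)
def show(n,c,u,v,z):
    p=ray(c,u,v,z)[:2]; d=p-C; print(n,p.round(4),"r",np.hypot(*d).round(4),"ang",np.degrees(np.arctan2(d[1],d[0])).round(1))
show("markout",a,*f(145,162),.186);show("markin",a,*f(182,194),.186)
show("handle top",a,*f(328,300),.239);show("nose",a,*f(257,108),.186);show("block",a,*f(260,60),.190)
g=lambda u,v:(275+(u+.5)/4.8-.5,190+(v+.5)/4.8-.5)
show("s handle top",b,*g(160,98),.239);show("s handle base",b,*g(163,178),.189);show("s nose",b,*g(336,117),.186);show("s mark",b,*g(252,34),.186);show("s markin",b,*g(234,62),.186)
show("s block",b,*g(370,105),.190);show("s wheel c",b,*g(204,120),.186)
E
```

```text
markout [ 0.5925 -0.0416] r 0.0585 ang 48.4
markin [ 0.5771 -0.0585] r 0.0356 ang 48.9
handle top [ 0.522  -0.1214] r 0.048 ang -131.3
nose [ 0.6167 -0.0945] r 0.0637 ang -8.3
block [ 0.6387 -0.0964] r 0.0858 ang -7.4
s handle top [ 0.5238 -0.1218] r 0.0471 ang -129.3
s handle base [ 0.5243 -0.1217] r 0.0468 ang -128.9
s nose [ 0.6148 -0.1063] r 0.0646 ang -18.9
s mark [ 0.5969 -0.0373] r 0.0646 ang 48.0
s markin [ 0.5817 -0.0541] r 0.042 ang 48.1
s block [ 0.6314 -0.1076] r 0.0809 ang -16.0
s wheel c [ 0.555  -0.0883] r 0.0033 ang -66.5
```

Emit:
move_arm(
  targets=[
    {"dz": -0.3},
    {"dz": -0.3},
    {"dz": -0.3, "wz": -0.013},
    {"dz": -0.2, "wz": -0.013},
    {"wz": -0.0134},
    {"dx": -0.3},
    {"dx": -0.35, "dy": -0.2},
    {"dx": -0.35, "dy": -0.2},
    {"dx": -0.35, "dy": -0.2},
    {"dx": -0.35, "dy": -0.2},
  ],
  hand=0,
)

```text
$.targets[0]: bad value
```

The handle, mark and centre agree across both views. The pointer angle doesn't (-8° from the top, -18° from the side), so I'll refine it later. The move needs every field filled in.

Emit:
move_arm(
  targets=[
    {"dx": 0, "dy": 0, "dz": -0.3, "wx": 0, "wy": 0, "wz": 0},
    {"dx": 0, "dy": 0, "dz": -0.3, "wx": 0, "wy": 0, "wz": 0},
    {"dx": 0, "dy": 0, "dz": -0.3, "wx": 0, "wy": 0, "wz": -0.013},
    {"dx": 0, "dy": 0, "dz": -0.2, "wx": 0, "wy": 0, "wz": -0.013},
    {"dx": 0, "dy": 0, "dz": 0, "wx": 0, "wy": 0, "wz": -0.0134},
    {"dx": -0.3, "dy": 0, "dz": 0, "wx": 0, "wy": 0, "wz": 0},
    {"dx": -0.35, "dy": -0.2, "dz": 0, "wx": 0, "wy": 0, "wz": 0},
    {"dx": -0.35, "dy": -0.2, "dz": 0, "wx": 0, "wy": 0, "wz": 0},
    {"dx": -0.35, "dy": -0.2, "dz": 0, "wx": 0, "wy": 0, "wz": 0},
    {"dx": -0.35, "dy": -0.2, "dz": 0, "wx": 0, "wy": 0, "wz": 0},
  ],
  hand=0,
)

```text
t: 0.93
ee_pos: [0.3182, 0.5004, 0.2977]
tcp_rot: [0.001, -3.141, 0.001]
force: [0.1, 0.2, 0.5]
width: 0.088
grasp_force: 0.0
```

Emit:
move_arm(
  targets=[
    {"dx": -0.15, "dy": -0.36, "dz": 0, "wx": 0, "wy": 0, "wz": 0},
    {"dx": -0.15, "dy": -0.36, "dz": 0, "wx": 0, "wy": 0, "wz": 0},
    {"dx": -0.15, "dy": -0.36, "dz": 0, "wx": 0, "wy": 0, "wz": 0},
    {"dx": -0.15, "dy": -0.36, "dz": 0, "wx": 0, "wy": 0, "wz": 0},
    {"dx": -0.15, "dy": -0.36, "dz": 0, "wx": 0, "wy": 0, "wz": 0},
    {"dx": -0.15, "dy": -0.36, "dz": 0, "wx": 0, "wy": 0, "wz": 0},
    {"dx": -0.15, "dy": -0.36, "dz": 0, "wx": 0, "wy": 0, "wz": 0},
    {"dx": -0.15, "dy": -0.36, "dz": 0, "wx": 0, "wy": 0, "wz": 0},
    {"dx": -0.15, "dy": -0.36, "dz": 0, "wx": 0, "wy": 0, "wz": 0},
    {"dx": -0.15, "dy": -0.36, "dz": 0, "wx": 0, "wy": 0, "wz": 0},
  ],
)

```text
t: 1.77
ee_pos: [0.467, 0.1397, 0.2979]
tcp_rot: [-0.0, -3.141, 0.0]
force: [0.9, 1.0, -0.8]
width: 0.0874
grasp_force: 0.0
```

Emit:
move_arm(
  targets=[
    {"dx": -0.08, "dy": -0.36, "dz": 0, "wx": 0, "wy": 0, "wz": 0},
    {"dx": -0.08, "dy": -0.36, "dz": 0, "wx": 0, "wy": 0, "wz": 0},
    {"dx": -0.08, "dy": -0.36, "dz": 0, "wx": 0, "wy": 0, "wz": 0},
    {"dx": -0.08, "dy": -0.36, "dz": 0, "wx": 0, "wy": 0, "wz": 0},
    {"dx": -0.08, "dy": -0.36, "dz": 0, "wx": 0, "wy": 0, "wz": 0},
    {"dx": -0.08, "dy": -0.36, "dz": 0, "wx": 0, "wy": 0, "wz": 0},
    {"dx": -0.06, "dy": -0.3, "dz": 0, "wx": 0, "wy": 0, "wz": 0},
    {"dx": 0, "dy": -0.1, "dz": 0, "wx": 0, "wy": 0, "wz": 0},
    {"dx": 0, "dy": 0, "dz": 0, "wx": 0, "wy": 0, "wz": 0},
    {"dx": 0, "dy": 0, "dz": 0, "wx": 0, "wy": 0, "wz": 0},
  ],
)

```text
t: 2.6
ee_pos: [0.5204, -0.1138, 0.2977]
tcp_rot: [-0.002, -3.14, -0.002]
force: [-0.2, 0.5, -0.1]
width: 0.0876
grasp_force: 0.0
```

Emit:
move_arm(
  targets=[
    {"dx": -0.02, "dy": -0.07, "dz": 0.1, "wx": 0, "wy": 0, "wz": 0},
    {"dx": 0, "dy": 0, "dz": 0.15, "wx": 0, "wy": 0, "wz": 0},
    {"dx": 0, "dy": 0, "dz": 0.15, "wx": 0, "wy": 0, "wz": 0},
    {"dx": 0, "dy": 0, "dz": 0.15, "wx": 0, "wy": 0, "wz": 0},
    {"dx": 0, "dy": 0, "dz": 0.15, "wx": 0, "wy": 0, "wz": 0},
    {"dx": 0, "dy": 0, "dz": 0.1, "wx": 0, "wy": 0, "wz": 0},
    {"dx": 0, "dy": 0, "dz": 0.1, "wx": 0, "wy": 0, "wz": 0},
    {"dx": 0, "dy": 0, "dz": 0.05, "wx": 0, "wy": 0, "wz": 0},
    {"dx": 0, "dy": 0, "dz": 0, "wx": 0, "wy": 0, "wz": 0},
    {"dx": 0, "dy": 0, "dz": 0, "wx": 0, "wy": 0, "wz": 0},
  ],
)

```text
t: 3.43
ee_pos: [0.5231, -0.1213, 0.2033]
tcp_rot: [-0.0, 3.141, -0.0]
force: [-0.2, 0.8, -0.3]
width: 0.0877
grasp_force: 0.0
```

```bash
python3 - <<'E'
from bench import env
from h import *
c=env.capture("side"); B=cv2.resize(c["img"][170:270,265:385],None,fx=5,fy=5,interpolation=cv2.INTER_CUBIC); cv2.imwrite("pics/d1.png",B)
s=env.sense();print(s["ee_pos"],s["force"])
E
```

```text
[ 0.52347298 -0.12147834  0.20372242] [-0.6013934  -0.53641526  0.87080609]
```

View pics/d1.png

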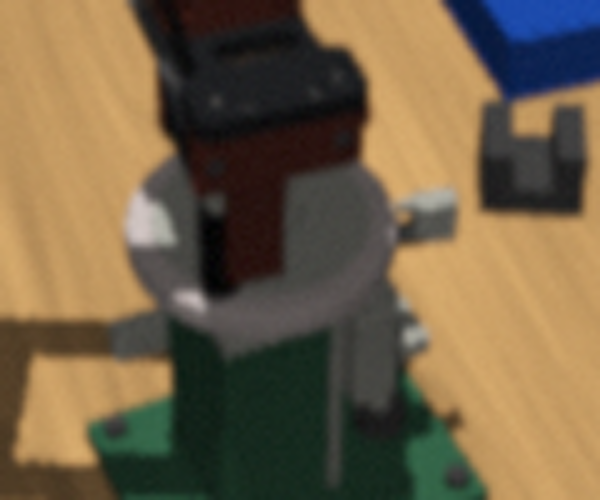

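The handle, at crop (215,240), lies between the fingers, consistent with the parallax of the near finger. I'll close on it gently.

Emit:
move_arm(
  targets=[
    {"dx": 0, "dy": 0, "dz": 0, "wx": 0, "wy": 0, "wz": 0},
    {"dx": 0, "dy": 0, "dz": 0, "wx": 0, "wy": 0, "wz": 0},
    {"dx": 0, "dy": 0, "dz": 0, "wx": 0, "wy": 0, "wz": 0},
    {"dx": 0, "dy": 0, "dz": 0, "wx": 0, "wy": 0, "wz": 0},
    {"dx": 0, "dy": 0, "dz": 0, "wx": 0, "wy": 0, "wz": 0},
    {"dx": 0, "dy": 0, "dz": 0, "wx": 0, "wy": 0, "wz": 0},
    {"dx": 0, "dy": 0, "dz": 0, "wx": 0, "wy": 0, "wz": 0},
    {"dx": 0, "dy": 0, "dz": 0, "wx": 0, "wy": 0, "wz": 0},
    {"dx": 0, "dy": 0, "dz": 0, "wx": 0, "wy": 0, "wz": 0},
    {"dx": 0, "dy": 0, "dz": 0, "wx": 0, "wy": 0, "wz": 0},
  ],
  hand=255,
  grip_force=20,
)

```text
t: 4.32
ee_pos: [0.523, -0.1215, 0.2032]
tcp_rot: [-0.0, -3.142, 0.0]
force: [-0.8, -0.4, -0.7]
width: 0.0249
grasp_force: 0.0
```

```bash
cat > plan.py <<'E'
# rows along the arc: python3 plan.py a0 a1 n  (deg; positions on 48 mm circle) -> mm/100 tool units
import sys,numpy as np
from bench import env
s=env.sense(); C=np.array([.5537,-.0853]); d=s["ee_pos"][:2]-C; a=np.arctan2(d[1],d[0])
t=np.array([np.sin(a),-np.cos(a)]); r=d/np.hypot(*d)
print("t",s["t"],"r",np.hypot(*d).round(4),"ang",np.degrees(a).round(1),"Ftan(cw)",(s["force"][:2]@t).round(2),"Frad",(s["force"][:2]@r).round(2),s["force"].round(1),"w",s["width"],"grip",s["grasp_force"])
if len(sys.argv)>1:
    a0,a1,n=map(float,sys.argv[1:]); A=np.radians(np.linspace(a0,a1,int(n)+1)); P=.048*np.c_[np.cos(A),np.sin(A)]
    for q in np.diff(P,axis=0): print("dx %.3f dy %.3f"%(-q[0]*10,q[1]*10))
E
python3 plan.py -131 -221 20
```

```text
t 4.3167 r 0.0474 ang -130.3 Ftan(cw) 0.4 Frad 0.81 [-0.8 -0.4 -0.7] w 0.024940189124452616 grip 0.0
dx 0.027 dy 0.026
dx 0.025 dy 0.028
dx 0.023 dy 0.030
dx 0.021 dy 0.032
dx 0.018 dy 0.033
dx 0.015 dy 0.034
dx 0.013 dy 0.035
dx 0.010 dy 0.036
dx 0.007 dy 0.037
dx 0.004 dy 0.037
dx 0.001 dy 0.038
dx -0.002 dy 0.038
dx -0.005 dy 0.037
dx -0.008 dy 0.037
dx -0.011 dy 0.036
dx -0.013 dy 0.035
dx -0.016 dy 0.034
dx -0.019 dy 0.033
dx -0.021 dy 0.031
dx -0.024 dy 0.029
```

Emit:
move_arm(
  targets=[
    {"dx": 0, "dy": 0, "dz": 0, "wx": 0, "wy": 0, "wz": 0},
    {"dx": 0, "dy": 0, "dz": 0, "wx": 0, "wy": 0, "wz": 0},
    {"dx": 0, "dy": 0, "dz": 0, "wx": 0, "wy": 0, "wz": 0},
    {"dx": 0.027, "dy": 0.026, "dz": 0, "wx": 0, "wy": 0, "wz": 0},
    {"dx": 0.025, "dy": 0.028, "dz": 0, "wx": 0, "wy": 0, "wz": 0},
    {"dx": 0.023, "dy": 0.03, "dz": 0, "wx": 0, "wy": 0, "wz": 0},
    {"dx": 0.021, "dy": 0.032, "dz": 0, "wx": 0, "wy": 0, "wz": 0},
    {"dx": 0.018, "dy": 0.033, "dz": 0, "wx": 0, "wy": 0, "wz": 0},
    {"dx": 0.015, "dy": 0.034, "dz": 0, "wx": 0, "wy": 0, "wz": 0},
    {"dx": 0.013, "dy": 0.035, "dz": 0, "wx": 0, "wy": 0, "wz": 0},
  ],
)

```text
t: 5.15
ee_pos: [0.5086, -0.0992, 0.2032]
tcp_rot: [0.0, 3.142, -0.0]
force: [0.7, -0.3, 0.3]
width: 0.0005
grasp_force: 0.0
```

```bash
python3 plan.py
```

```text
t 5.15 r 0.0472 ang -162.8 Ftan(cw) -0.5 Frad -0.58 [ 0.7 -0.3  0.3] w 0.0005454193245584427 grip 0.0
```

The fingers closed on nothing, so I'll look again.

```bash
python3 - <<'E'
from bench import env
from h import *
c=env.capture("side"); B=cv2.resize(c["img"][170:270,275:375],None,fx=4,fy=4,interpolation=cv2.INTER_CUBIC)
np.savez("side1.npz",**c)
c=env.capture("top"); A=cv2.resize(c["img"][154:254,295:395],None,fx=4,fy=4,interpolation=cv2.INTER_CUBIC)
np.savez("top1.npz",**c)
cv2.imwrite("pics/e1.png",np.hstack([B,A]))
E
```

```text
(no output)
```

View pics/e1.png

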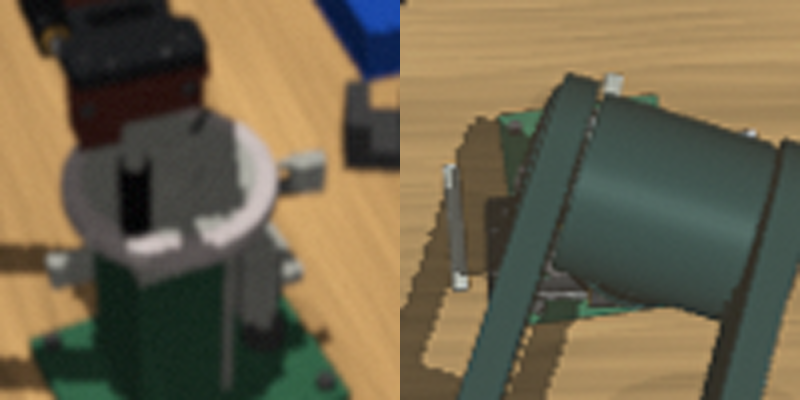

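```bash
python3 - <<'E'
from bench import env
from h import *
b=np.load("side1.npz");a=np.load("top0.npz")
for y in(-.165,-.175):
  for x in(.513,.533): print("finger",x,y,proj(b,[x,y,.204]),proj(b,[x,y,.23]))
for z in(.189,.239): print("handle",z,proj(b,[.522,-.1214,z]),proj(a,[.522,-.1214,z]))
# triangulate handle top: top px, side px ; and base centre
def tri(c1,p1,c2,p2):
    M=[];v=[]
    for c,(p,q) in((c1,p1),(c2,p2)):
        x=(p-c["cx"])/c["fx"];y=(q-c["cy"])/c["fy"];R=c["R"];t=c["t"]
        M+=[R[0]-x*R[2],R[1]-y*R[2]];v+=[x*t[2]-t[0],y*t[2]-t[1]]
    return np.linalg.lstsq(np.array(M),np.array(v),rcond=None)[0]
f=lambda u,v:(305+(u+.5)/6-.5,164+(v+.5)/6-.5)
g=lambda u,v:(275+(u+.5)/4.8-.5,190+(v+.5)/4.8-.5)
print("top",tri(a,f(328,300),b,g(160,98)),"mark",tri(a,f(145,162),b,g(248,36)),"markin",tri(a,f(182,194),b,g(234,62)))
print("block",tri(a,f(259,70),b,g(370,110)))
print(g(160,98),g(163,178),f(328,300), proj(b,[.5537,-.0853,.186]),g(204,120))
# dark handle px in side view
im=cv2.cvtColor(b["img"],cv2.COLOR_BGR2GRAY); print(im[205:232,298:318])
E
```

```text
finger 0.513 -0.165 [309.49677221 236.85544553] [309.2922839  228.08402237]
finger 0.533 -0.165 [318.60574721 234.6255489 ] [318.58755528 225.86113089]
finger 0.513 -0.175 [310.95640734 240.19808028] [310.78031953 231.42350283]
finger 0.533 -0.175 [320.12965087 237.93065062] [320.14252598 229.16238565]
handle 0.189 [307.51922951 226.83851825] [358.11232044 214.97905121]
handle 0.239 [307.06247405 210.09797297] [359.24757451 213.58826563]
top [ 0.52291581 -0.12160273  0.23894854] mark [ 0.59262335 -0.04173602  0.18946463] markin [ 0.57822663 -0.05883867  0.19072959]
block [ 0.63656602 -0.09646137  0.17524765]
(307.9375, 210.02083333333334) (308.5625, 226.6875) (359.25, 213.58333333333334) [316.14602124 213.86986561] (317.1041666666667, 214.60416666666666)
[[ 25  26  27  28  33  34  43  55  63  69  69  68  67  69  71  68  67  68
   66  66]
 [ 32  36  40  46  51  52  58  64  67  68  70  68  69  68  66  70  69  67
   65  66]
 [ 49  54  57  62  64  66  65  67  69  70  69  70  66  64  68  71  71  70
   70  69]
 [ 67  67  68  69  71  70  65  62  63  70  69  69  64  60  64  70  70  69
   69 
[... 1260 characters left out ...]
  71  70
   70  68]
 [ 80  79  78  75  72  64  52  27   9   7   4   6   6  10  35  61  68  69
   67  70]
 [ 84  81  81  78  76  70  53  27   6   4   6   3   9   6  32  57  68  69
   69  72]
 [ 83  81  82  80  79  76  63  34  10   9   8   1   7  12  34  61  75  78
   82  83]
 [ 86  83  80  83  81  81  69  43  21   8  11  14  20  28  56  78  98 113
  121 122]
 [ 85  82  83  84  83  82  76  59  40  37  40  43  59  81 105 128 141 153
  159 161]
 [ 83  81  85  85  86  87  82  72  73  91 100 107 123 143 162 174 178 178
  182 183]
 [ 77  75  81  84  86  88  86  87 106 144 159 166 178 186 191 193 193 191
  186 187]
 [ 74  74  76  80  83  83  86  90 119 161 180 190 195 199 196 195 192 184
  173 166]]
```

The side view shows the handle unmoved at about (308,219), where it was measured. The fingers appear higher than the TCP reading implies, so I'll check where the tip really is.

```bash
python3 - <<'E'
from h import *
b=np.load("side1.npz");b0=np.load("side0.npz")
for z in(.203,.22,.24,.26): print(z,[proj(b,[.5086+dx,-.0992-dy,z]).round(0) for dx in(-.01,.01) for dy in (0,.013)])
K=lambda i:cv2.resize(i[165:240,290:340],None,fx=8,fy=8,interpolation=cv2.INTER_CUBIC)
o=np.hstack([K(b["img"]),K(b0["img"])]); o=cv2.convertScaleAbs(o,alpha=1.5)
cv2.imwrite("pics/f.png",o)
E
```

```text
0.203 [array([294., 218.]), array([296., 222.]), array([303., 216.]), array([305., 220.])]
0.22 [array([294., 212.]), array([295., 216.]), array([303., 210.]), array([304., 214.])]
0.24 [array([293., 205.]), array([295., 209.]), array([302., 203.]), array([304., 207.])]
0.26 [array([293., 198.]), array([295., 202.]), array([302., 196.]), array([304., 200.])]
```

View pics/f.png

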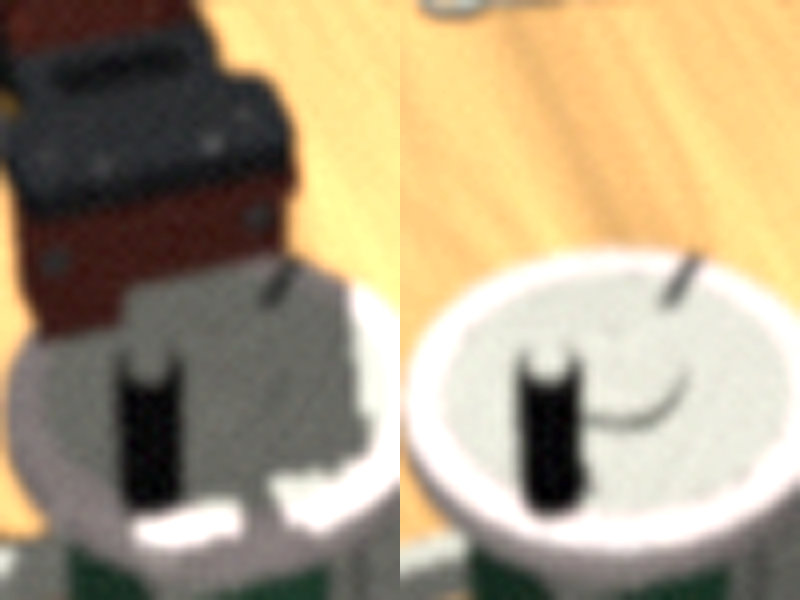

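```bash
python3 - <<'E'
from h import *
b=np.load("side0.npz");a=np.load("top0.npz")
P=np.array([.147,.582,.188]);ty=np.array([.245,.9695,0])
for s in(-.05,0,.05):
    print("tip",s,"side",proj(b,P+s*ty).round(0),"top",proj(a,P+s*ty).round(0)," +40mm side",proj(b,P+s*ty+[0,0,.04]).round(0),"top",proj(a,P+s*ty+[0,0,.04]).round(0))
K=lambda i,r,c:cv2.resize(i[r:r+100,c:c+80],None,fx=5,fy=5,interpolation=cv2.INTER_CUBIC)
cv2.imwrite("pics/g.png",cv2.convertScaleAbs(np.hstack([K(b["img"],20,80),K(a["img"],300,40)]),alpha=2))
E
```

```text
tip -0.05 side [121. 111.] top [120. 363.]  +40mm side [117.  99.] top [113. 367.]
tip 0 side [126. 103.] top [103. 359.]  +40mm side [122.  91.] top [ 95. 362.]
tip 0.05 side [130.  95.] top [ 86. 354.]  +40mm side [126.  83.] top [ 77. 358.]
```

View pics/g.png

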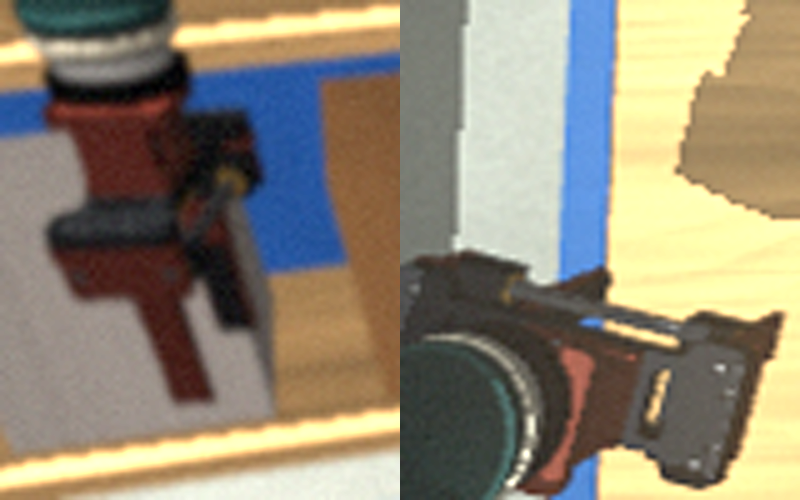

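The near finger tip in the start view is at side px (118,100). That is about 38 mm above where the reported TCP projects, and the closed view shows the same offset. The tips therefore passed just over the handle. I'll reopen, return above the handle, and go about 33 mm lower while watching the force.

Emit:
move_arm(
  targets=[
    {"dx": 0, "dy": 0, "dz": -0.2, "wx": 0, "wy": 0, "wz": 0},
    {"dx": 0, "dy": 0, "dz": -0.1, "wx": 0, "wy": 0, "wz": 0},
    {"dx": -0.08, "dy": -0.12, "dz": 0, "wx": 0, "wy": 0, "wz": 0},
    {"dx": -0.075, "dy": -0.105, "dz": 0, "wx": 0, "wy": 0, "wz": 0},
    {"dx": 0, "dy": 0, "dz": 0, "wx": 0, "wy": 0, "wz": 0},
    {"dx": 0, "dy": 0, "dz": 0, "wx": 0, "wy": 0, "wz": 0},
    {"dx": 0, "dy": 0, "dz": 0, "wx": 0, "wy": 0, "wz": 0},
    {"dx": 0, "dy": 0, "dz": 0, "wx": 0, "wy": 0, "wz": 0},
    {"dx": 0, "dy": 0, "dz": 0, "wx": 0, "wy": 0, "wz": 0},
    {"dx": 0, "dy": 0, "dz": 0, "wx": 0, "wy": 0, "wz": 0},
  ],
  hand=0,
)

```text
t: 6.08
ee_pos: [0.524, -0.1219, 0.2329]
tcp_rot: [-0.0, -3.141, -0.0]
force: [0.0, -0.2, 0.2]
width: 0.0637
grasp_force: 0.0
```

Emit:
move_arm(
  targets=[
    {"dx": 0, "dy": 0, "dz": 0.08, "wx": 0, "wy": 0, "wz": 0},
    {"dx": 0, "dy": 0, "dz": 0.08, "wx": 0, "wy": 0, "wz": 0},
    {"dx": 0, "dy": 0, "dz": 0.08, "wx": 0, "wy": 0, "wz": 0},
    {"dx": 0, "dy": 0, "dz": 0.08, "wx": 0, "wy": 0, "wz": 0},
    {"dx": 0, "dy": 0, "dz": 0.06, "wx": 0, "wy": 0, "wz": 0},
    {"dx": 0, "dy": 0, "dz": 0.05, "wx": 0, "wy": 0, "wz": 0},
    {"dx": 0, "dy": 0, "dz": 0.05, "wx": 0, "wy": 0, "wz": 0},
    {"dx": 0, "dy": 0, "dz": 0.05, "wx": 0, "wy": 0, "wz": 0},
    {"dx": 0, "dy": 0, "dz": 0, "wx": 0, "wy": 0, "wz": 0},
    {"dx": 0, "dy": 0, "dz": 0, "wx": 0, "wy": 0, "wz": 0},
  ],
)

```text
t: 6.92
ee_pos: [0.5242, -0.1221, 0.18]
tcp_rot: [-0.0, -3.141, -0.0]
force: [0.5, 0.9, -0.5]
width: 0.088
grasp_force: 0.0
```

Emit:
move_arm(
  targets=[
    {"dx": 0, "dy": 0, "dz": 0.04, "wx": 0, "wy": 0, "wz": 0},
    {"dx": 0, "dy": 0, "dz": 0.04, "wx": 0, "wy": 0, "wz": 0},
    {"dx": 0, "dy": 0, "dz": 0, "wx": 0, "wy": 0, "wz": 0},
    {"dx": 0, "dy": 0, "dz": 0, "wx": 0, "wy": 0, "wz": 0},
    {"dx": 0, "dy": 0, "dz": 0, "wx": 0, "wy": 0, "wz": 0},
    {"dx": 0, "dy": 0, "dz": 0, "wx": 0, "wy": 0, "wz": 0},
    {"dx": 0, "dy": 0, "dz": 0, "wx": 0, "wy": 0, "wz": 0},
    {"dx": 0, "dy": 0, "dz": 0, "wx": 0, "wy": 0, "wz": 0},
    {"dx": 0, "dy": 0, "dz": 0, "wx": 0, "wy": 0, "wz": 0},
    {"dx": 0, "dy": 0, "dz": 0, "wx": 0, "wy": 0, "wz": 0},
  ],
  hand=255,
  grip_force=20,
)

```text
t: 7.75
ee_pos: [0.5243, -0.1222, 0.1722]
tcp_rot: [0.0, 3.142, -0.0]
force: [-0.4, -0.3, 0.2]
width: 0.0247
grasp_force: 0.0
```

Emit:
move_arm(
  targets=[
    {"dx": 0, "dy": 0, "dz": 0, "wx": 0, "wy": 0, "wz": 0},
    {"dx": 0, "dy": 0, "dz": 0, "wx": 0, "wy": 0, "wz": 0},
    {"dx": 0, "dy": 0, "dz": 0, "wx": 0, "wy": 0, "wz": 0},
    {"dx": 0, "dy": 0, "dz": 0, "wx": 0, "wy": 0, "wz": 0},
    {"dx": 0, "dy": 0, "dz": 0, "wx": 0, "wy": 0, "wz": 0},
    {"dx": 0, "dy": 0, "dz": 0, "wx": 0, "wy": 0, "wz": 0},
    {"dx": 0, "dy": 0, "dz": 0, "wx": 0, "wy": 0, "wz": 0},
    {"dx": 0, "dy": 0, "dz": 0, "wx": 0, "wy": 0, "wz": 0},
    {"dx": 0, "dy": 0, "dz": 0, "wx": 0, "wy": 0, "wz": 0},
    {"dx": 0, "dy": 0, "dz": 0, "wx": 0, "wy": 0, "wz": 0},
  ],
)

```text
t: 8.58
ee_pos: [0.5244, -0.1221, 0.1722]
tcp_rot: [0.0, 3.141, 0.0]
force: [1.6, 1.9, 0.2]
width: 0.0177
grasp_force: 20.0
```

```bash
python3 plan.py
```

```text
t 8.5833 r 0.047 ang -128.6 Ftan(cw) -0.08 Frad -2.55 [1.6 1.9 0.2] w 0.01766074114720744 grip 19.99899923801422
```

The handle is gripped (width 17.7 mm, 20 N). Now I'll wind clockwise.

Emit:
move_arm(
  targets=[
    {"dx": 0.027, "dy": 0.025, "dz": 0, "wx": 0, "wy": 0, "wz": 0},
    {"dx": 0.026, "dy": 0.027, "dz": 0, "wx": 0, "wy": 0, "wz": 0},
    {"dx": 0.024, "dy": 0.029, "dz": 0, "wx": 0, "wy": 0, "wz": 0},
    {"dx": 0.022, "dy": 0.031, "dz": 0, "wx": 0, "wy": 0, "wz": 0},
    {"dx": 0.019, "dy": 0.032, "dz": 0, "wx": 0, "wy": 0, "wz": 0},
    {"dx": 0.016, "dy": 0.034, "dz": 0, "wx": 0, "wy": 0, "wz": 0},
    {"dx": 0.014, "dy": 0.035, "dz": 0, "wx": 0, "wy": 0, "wz": 0},
    {"dx": 0.011, "dy": 0.036, "dz": 0, "wx": 0, "wy": 0, "wz": 0},
    {"dx": 0.008, "dy": 0.037, "dz": 0, "wx": 0, "wy": 0, "wz": 0},
    {"dx": 0.005, "dy": 0.037, "dz": 0, "wx": 0, "wy": 0, "wz": 0},
  ],
)

```text
t: 9.42
ee_pos: [0.5075, -0.0903, 0.1723]
tcp_rot: [0.0, 3.141, -0.002]
force: [4.7, -3.1, -4.1]
width: 0.0175
grasp_force: 20.0
```

```bash
python3 plan.py -174 -214 10
```

```text
t 9.4167 r 0.0464 ang -173.9 Ftan(cw) -3.57 Frad -4.39 [ 4.7 -3.1 -4.1] w 0.01748436605065865 grip 19.99893754720688
dx 0.002 dy 0.033
dx -0.000 dy 0.034
dx -0.002 dy 0.033
dx -0.005 dy 0.033
dx -0.007 dy 0.033
dx -0.009 dy 0.032
dx -0.011 dy 0.031
dx -0.014 dy 0.031
dx -0.016 dy 0.030
dx -0.018 dy 0.028
```

Emit:
move_arm(
  targets=[
    {"dx": -0.003, "dy": 0.033, "dz": 0, "wx": 0, "wy": 0, "wz": 0},
    {"dx": -0.005, "dy": 0.034, "dz": 0, "wx": 0, "wy": 0, "wz": 0},
    {"dx": -0.006, "dy": 0.033, "dz": 0, "wx": 0, "wy": 0, "wz": 0},
    {"dx": -0.005, "dy": 0.033, "dz": 0, "wx": 0, "wy": 0, "wz": 0},
    {"dx": -0.007, "dy": 0.033, "dz": 0, "wx": 0, "wy": 0, "wz": 0},
    {"dx": -0.009, "dy": 0.032, "dz": 0, "wx": 0, "wy": 0, "wz": 0},
    {"dx": -0.011, "dy": 0.031, "dz": 0, "wx": 0, "wy": 0, "wz": 0},
    {"dx": -0.014, "dy": 0.031, "dz": 0, "wx": 0, "wy": 0, "wz": 0},
    {"dx": -0.016, "dy": 0.03, "dz": 0, "wx": 0, "wy": 0, "wz": 0},
    {"dx": -0.018, "dy": 0.028, "dz": 0, "wx": 0, "wy": 0, "wz": 0},
  ],
)

```text
t: 10.25
ee_pos: [0.5162, -0.0576, 0.1722]
tcp_rot: [-0.0, -3.141, -0.0]
force: [-2.7, -2.4, 2.8]
width: 0.0172
grasp_force: 20.0
```

```bash
python3 plan.py -214 -226 10
```

```text
t 10.25 r 0.0466 ang 143.5 Ftan(cw) -3.55 Frad 0.74 [-2.7 -2.4  2.8] w 0.017184941153370787 grip 20.00269889831543
dx -0.006 dy 0.008
dx -0.006 dy 0.008
dx -0.006 dy 0.008
dx -0.006 dy 0.008
dx -0.006 dy 0.008
dx -0.007 dy 0.008
dx -0.007 dy 0.007
dx -0.007 dy 0.007
dx -0.007 dy 0.007
dx -0.007 dy 0.007
```

Emit:
move_arm(
  targets=[
    {"dx": -0.005, "dy": 0.006, "dz": 0, "wx": 0, "wy": 0, "wz": 0},
    {"dx": -0.005, "dy": 0.006, "dz": 0, "wx": 0, "wy": 0, "wz": 0},
    {"dx": -0.005, "dy": 0.006, "dz": 0, "wx": 0, "wy": 0, "wz": 0},
    {"dx": -0.005, "dy": 0.006, "dz": 0, "wx": 0, "wy": 0, "wz": 0},
    {"dx": -0.005, "dy": 0.006, "dz": 0, "wx": 0, "wy": 0, "wz": 0},
    {"dx": -0.005, "dy": 0.006, "dz": 0, "wx": 0, "wy": 0, "wz": 0},
    {"dx": -0.006, "dy": 0.006, "dz": 0, "wx": 0, "wy": 0, "wz": 0},
    {"dx": -0.006, "dy": 0.006, "dz": 0, "wx": 0, "wy": 0, "wz": 0},
    {"dx": -0.006, "dy": 0.006, "dz": 0, "wx": 0, "wy": 0, "wz": 0},
    {"dx": -0.006, "dy": 0.006, "dz": 0, "wx": 0, "wy": 0, "wz": 0},
  ],
)

```text
t: 11.08
ee_pos: [0.5212, -0.0516, 0.1721]
tcp_rot: [-0.001, -3.14, -0.001]
force: [-4.1, 0.1, 5.6]
width: 0.0175
grasp_force: 20.0
```

```bash
python3 plan.py
```

```text
t 11.0833 r 0.0468 ang 134.0 Ftan(cw) -2.84 Frad 2.9 [-4.1  0.1  5.6] w 0.01750548959339866 grip 20.002317130565643
```

Emit:
move_arm(
  targets=[
    {"dx": -0.005, "dy": 0.006, "dz": 0, "wx": 0, "wy": 0, "wz": 0},
    {"dx": -0.006, "dy": 0.006, "dz": 0, "wx": 0, "wy": 0, "wz": 0},
    {"dx": -0.006, "dy": 0.006, "dz": 0, "wx": 0, "wy": 0, "wz": 0},
    {"dx": -0.006, "dy": 0.006, "dz": 0, "wx": 0, "wy": 0, "wz": 0},
    {"dx": -0.006, "dy": 0.006, "dz": 0, "wx": 0, "wy": 0, "wz": 0},
    {"dx": -0.006, "dy": 0.005, "dz": 0, "wx": 0, "wy": 0, "wz": 0},
    {"dx": -0.006, "dy": 0.005, "dz": 0, "wx": 0, "wy": 0, "wz": 0},
    {"dx": -0.006, "dy": 0.005, "dz": 0, "wx": 0, "wy": 0, "wz": 0},
    {"dx": -0.006, "dy": 0.005, "dz": 0, "wx": 0, "wy": 0, "wz": 0},
    {"dx": -0.006, "dy": 0.005, "dz": 0, "wx": 0, "wy": 0, "wz": 0},
  ],
)

```text
t: 11.92
ee_pos: [0.5276, -0.0463, 0.1722]
tcp_rot: [-0.001, -3.141, -0.001]
force: [-3.7, 0.1, 4.7]
width: 0.0173
grasp_force: 20.0
```

```bash
python3 plan.py
```

```text
t 11.9167 r 0.047 ang 123.8 Ftan(cw) -2.97 Frad 2.16 [-3.7  0.1  4.7] w 0.017344122636712898 grip 20.00288039445877
```

Emit:
move_arm(
  targets=[
    {"dx": -0.007, "dy": 0.005, "dz": 0, "wx": 0, "wy": 0, "wz": 0},
    {"dx": -0.007, "dy": 0.005, "dz": 0, "wx": 0, "wy": 0, "wz": 0},
    {"dx": -0.007, "dy": 0.005, "dz": 0, "wx": 0, "wy": 0, "wz": 0},
    {"dx": -0.007, "dy": 0.004, "dz": 0, "wx": 0, "wy": 0, "wz": 0},
    {"dx": -0.007, "dy": 0.004, "dz": 0, "wx": 0, "wy": 0, "wz": 0},
    {"dx": -0.007, "dy": 0.004, "dz": 0, "wx": 0, "wy": 0, "wz": 0},
    {"dx": -0.007, "dy": 0.004, "dz": 0, "wx": 0, "wy": 0, "wz": 0},
    {"dx": -0.007, "dy": 0.004, "dz": 0, "wx": 0, "wy": 0, "wz": 0},
    {"dx": -0.007, "dy": 0.004, "dz": 0, "wx": 0, "wy": 0, "wz": 0},
    {"dx": -0.007, "dy": 0.003, "dz": 0, "wx": 0, "wy": 0, "wz": 0},
  ],
)

```text
t: 12.75
ee_pos: [0.5348, -0.0421, 0.1721]
tcp_rot: [-0.0, -3.141, -0.001]
force: [-3.9, 1.4, 4.5]
width: 0.0175
grasp_force: 20.0
```

```bash
python3 plan.py
```

```text
t 12.75 r 0.0472 ang 113.7 Ftan(cw) -3.05 Frad 2.84 [-3.9  1.4  4.5] w 0.017498816305091685 grip 20.00202476978302
```

Emit:
move_arm(
  targets=[
    {"dx": -0.008, "dy": 0.005, "dz": 0, "wx": 0, "wy": 0, "wz": 0},
    {"dx": -0.008, "dy": 0.004, "dz": 0, "wx": 0, "wy": 0, "wz": 0},
    {"dx": -0.008, "dy": 0.004, "dz": 0, "wx": 0, "wy": 0, "wz": 0},
    {"dx": -0.008, "dy": 0.003, "dz": 0, "wx": 0, "wy": 0, "wz": 0},
    {"dx": -0.008, "dy": 0.003, "dz": 0, "wx": 0, "wy": 0, "wz": 0},
    {"dx": -0.008, "dy": 0.003, "dz": 0, "wx": 0, "wy": 0, "wz": 0},
    {"dx": -0.008, "dy": 0.003, "dz": 0, "wx": 0, "wy": 0, "wz": 0},
    {"dx": -0.008, "dy": 0.003, "dz": 0, "wx": 0, "wy": 0, "wz": 0},
    {"dx": -0.008, "dy": 0.003, "dz": 0, "wx": 0, "wy": 0, "wz": 0},
    {"dx": -0.008, "dy": 0.002, "dz": 0, "wx": 0, "wy": 0, "wz": 0},
  ],
)

```text
t: 13.58
ee_pos: [0.5429, -0.039, 0.1722]
tcp_rot: [-0.0, -3.142, 0.0]
force: [-3.9, 0.1, 4.1]
width: 0.0175
grasp_force: 20.0
```

```bash
python3 plan.py
```

```text
t 13.5833 r 0.0475 ang 103.1 Ftan(cw) -3.74 Frad 0.93 [-3.9  0.1  4.1] w 0.017453150193291193 grip 20.00006139278412
```

Emit:
move_arm(
  targets=[
    {"dx": -0.008, "dy": 0.002, "dz": 0, "wx": 0, "wy": 0, "wz": 0},
    {"dx": -0.008, "dy": 0.002, "dz": 0, "wx": 0, "wy": 0, "wz": 0},
    {"dx": -0.008, "dy": 0.002, "dz": 0, "wx": 0, "wy": 0, "wz": 0},
    {"dx": -0.008, "dy": 0.002, "dz": 0, "wx": 0, "wy": 0, "wz": 0},
    {"dx": -0.008, "dy": 0.001, "dz": 0, "wx": 0, "wy": 0, "wz": 0},
    {"dx": -0.008, "dy": 0.001, "dz": 0, "wx": 0, "wy": 0, "wz": 0},
    {"dx": -0.008, "dy": 0.001, "dz": 0, "wx": 0, "wy": 0, "wz": 0},
    {"dx": -0.008, "dy": 0.001, "dz": 0, "wx": 0, "wy": 0, "wz": 0},
    {"dx": -0.008, "dy": 0.001, "dz": 0, "wx": 0, "wy": 0, "wz": 0},
    {"dx": -0.008, "dy": 0, "dz": 0, "wx": 0, "wy": 0, "wz": 0},
  ],
)

```text
t: 14.42
ee_pos: [0.5496, -0.0377, 0.1721]
tcp_rot: [-0.0, -3.139, 0.0]
force: [-7.6, 0.8, 6.2]
width: 0.018
grasp_force: 20.0
```

```bash
python3 plan.py
```

```text
t 14.4167 r 0.0478 ang 94.9 Ftan(cw) -7.52 Frad 1.47 [-7.6  0.8  6.2] w 0.017978145322440225 grip 20.00278741121292
```

The force has risen to 7.5 N, so the slide is on the rubber stop. I'll push a little more and hold.

Emit:
move_arm(
  targets=[
    {"dx": -0.007, "dy": 0, "dz": 0, "wx": 0, "wy": 0, "wz": 0},
    {"dx": -0.007, "dy": 0, "dz": 0, "wx": 0, "wy": 0, "wz": 0},
    {"dx": -0.006, "dy": 0, "dz": 0, "wx": 0, "wy": 0, "wz": 0},
    {"dx": 0, "dy": 0, "dz": 0, "wx": 0, "wy": 0, "wz": 0},
    {"dx": 0, "dy": 0, "dz": 0, "wx": 0, "wy": 0, "wz": 0},
    {"dx": 0, "dy": 0, "dz": 0, "wx": 0, "wy": 0, "wz": 0},
    {"dx": 0, "dy": 0, "dz": 0, "wx": 0, "wy": 0, "wz": 0},
    {"dx": 0, "dy": 0, "dz": 0, "wx": 0, "wy": 0, "wz": 0},
    {"dx": 0, "dy": 0, "dz": 0, "wx": 0, "wy": 0, "wz": 0},
    {"dx": 0, "dy": 0, "dz": 0, "wx": 0, "wy": 0, "wz": 0},
  ],
)

```text
t: 15.25
ee_pos: [0.5513, -0.0375, 0.172]
tcp_rot: [-0.0, -3.139, -0.001]
force: [-7.3, 0.7, 7.9]
width: 0.0175
grasp_force: 20.0
```

```bash
python3 plan.py; python3 - <<'E'
from bench import env
from h import *
c=env.capture("side");np.savez("side2.npz",**c)
c=env.capture("top");np.savez("top2.npz",**c)
E
```

```text
t 15.25 r 0.0479 ang 92.9 Ftan(cw) -7.25 Frad 1.11 [-7.3  0.7  7.9] w 0.017509246665820724 grip 20.003895163536072
```

Emit:
move_arm(
  targets=[
    {"dx": 0, "dy": 0, "dz": 0, "wx": 0, "wy": 0, "wz": 0},
    {"dx": -0.008, "dy": 0, "dz": 0, "wx": 0, "wy": 0, "wz": 0},
    {"dx": -0.008, "dy": 0, "dz": 0, "wx": 0, "wy": 0, "wz": 0},
    {"dx": -0.008, "dy": 0, "dz": 0, "wx": 0, "wy": 0, "wz": 0},
    {"dx": 0, "dy": 0, "dz": 0, "wx": 0, "wy": 0, "wz": 0},
    {"dx": 0, "dy": 0, "dz": 0, "wx": 0, "wy": 0, "wz": 0},
    {"dx": 0, "dy": 0, "dz": 0, "wx": 0, "wy": 0, "wz": 0},
    {"dx": 0, "dy": 0, "dz": 0, "wx": 0, "wy": 0, "wz": 0},
    {"dx": 0, "dy": 0, "dz": 0, "wx": 0, "wy": 0, "wz": 0},
    {"dx": 0, "dy": 0, "dz": 0, "wx": 0, "wy": 0, "wz": 0},
  ],
  grip_force=40,
)

```text
t: 16.18
ee_pos: [0.5531, -0.0374, 0.172]
tcp_rot: [-0.0, -3.138, -0.001]
force: [-8.4, 1.2, 7.9]
width: 0.0175
grasp_force: 40.0
```

```bash
python3 plan.py; python3 - <<'E'
from h import *
for n in("side","top"):
    i0=cv2.cvtColor(np.load(n+"0.npz")["img"],6); i2=cv2.cvtColor(np.load(n+"2.npz")["img"],6)
a=np.load("side2.npz"); b=np.load("top2.npz")
K=lambda i,r,c:cv2.resize(i[r:r+100,c:c+80],None,fx=5,fy=5,interpolation=cv2.INTER_CUBIC)
cv2.imwrite("pics/k.png",cv2.convertScaleAbs(np.hstack([K(a["img"],180,285),K(b["img"],150,305)]),alpha=1.6))
E
```

```text
t 16.1833 r 0.0479 ang 90.7 Ftan(cw) -8.42 Frad 1.35 [-8.4  1.2  7.9] w 0.01753538948327919 grip 40.00377595424652
```

View pics/k.png

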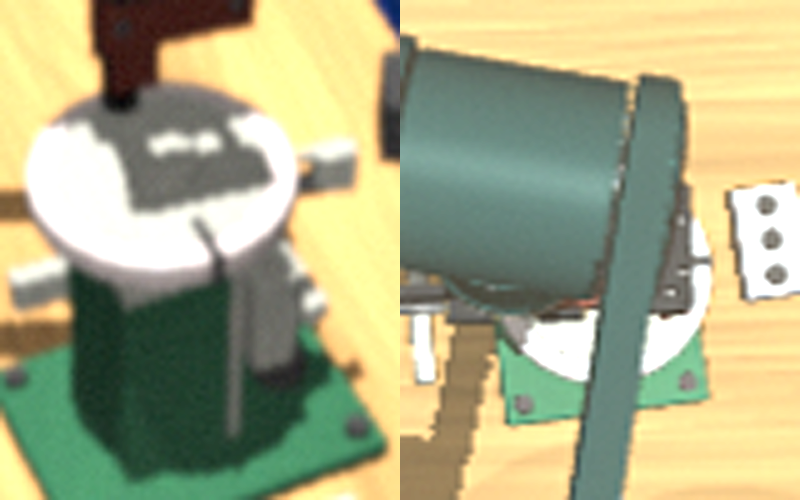

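The mark is now at side crop (200,220)–(222,272), pointing near -90°, and the force is climbing as the stop compresses. One more 2 mm push should bring it to about 10 N.

Emit:
move_arm(
  targets=[
    {"dx": -0.008, "dy": 0, "dz": 0, "wx": 0, "wy": 0, "wz": 0},
    {"dx": -0.008, "dy": 0, "dz": 0, "wx": 0, "wy": 0, "wz": 0},
    {"dx": -0.006, "dy": 0, "dz": 0, "wx": 0, "wy": 0, "wz": 0},
    {"dx": 0, "dy": 0, "dz": 0, "wx": 0, "wy": 0, "wz": 0},
    {"dx": 0, "dy": 0, "dz": 0, "wx": 0, "wy": 0, "wz": 0},
    {"dx": 0, "dy": 0, "dz": 0, "wx": 0, "wy": 0, "wz": 0},
    {"dx": 0, "dy": 0, "dz": 0, "wx": 0, "wy": 0, "wz": 0},
    {"dx": 0, "dy": 0, "dz": 0, "wx": 0, "wy": 0, "wz": 0},
    {"dx": 0, "dy": 0, "dz": 0, "wx": 0, "wy": 0, "wz": 0},
    {"dx": 0, "dy": 0, "dz": 0, "wx": 0, "wy": 0, "wz": 0},
  ],
)

```text
t: 17.02
ee_pos: [0.5547, -0.0373, 0.172]
tcp_rot: [-0.0, -3.137, -0.001]
force: [-10.0, 2.7, 9.6]
width: 0.0171
grasp_force: 40.0
```

```bash
python3 plan.py; python3 - <<'E'
from h import *
a=np.load("side2.npz")
k=lambda u,v:(285+(u+.5)/5-.5,180+(v+.5)/5-.5)
a0=np.load("side0.npz");g=lambda u,v:(275+(u+.5)/4.8-.5,190+(v+.5)/4.8-.5)
for n,u,v in(("in",200,220),("out",222,272),("nose",298,172),("blk",335,165)):
    p=ray(a,*k(u,v),.186)[:2]; print(n,p)
# wheel rim ellipse in side0: fit from saturated bright rim
h=cv2.cvtColor(a0["img"],cv2.COLOR_BGR2HSV); m=((h[...,1]<45)&(h[...,2]>110)).astype(np.uint8)
M=np.zeros_like(m); M[195:235,285:348]=m[195:235,285:348]; M=cv2.morphologyEx(M,cv2.MORPH_OPEN,np.ones((7,7)))
c=max(cv2.findContours(M,0,1)[0],key=cv2.contourArea); e=cv2.fitEllipse(cv2.convexHull(c)); print(e,ray(a0,*e[0],.186))
E
```

```text
t 17.0167 r 0.0481 ang 88.8 Ftan(cw) -10.09 Frad 2.44 [-10.    2.7   9.6] w 0.017132516712229127 grip 40.00533699989319
in [ 0.56165636 -0.1210052 ]
out [ 0.56026164 -0.1541132 ]
nose [ 0.61395217 -0.10602521]
blk [ 0.6316347  -0.10708257]
((316.7337341308594, 215.2831268310547), (37.655845642089844, 53.658084869384766), 89.552490234375) [ 0.55350821 -0.09013307  0.186     ]
```

The stop has been felt at about 10 N. Now I'll wind back up, counter-clockwise.

Emit:
move_arm(
  targets=[
    {"dx": 0.038, "dy": -0.001, "dz": 0, "wx": 0, "wy": 0, "wz": 0},
    {"dx": 0.038, "dy": -0.004, "dz": 0, "wx": 0, "wy": 0, "wz": 0},
    {"dx": 0.037, "dy": -0.007, "dz": 0, "wx": 0, "wy": 0, "wz": 0},
    {"dx": 0.036, "dy": -0.01, "dz": 0, "wx": 0, "wy": 0, "wz": 0},
    {"dx": 0.036, "dy": -0.012, "dz": 0, "wx": 0, "wy": 0, "wz": 0},
    {"dx": 0.034, "dy": -0.015, "dz": 0, "wx": 0, "wy": 0, "wz": 0},
    {"dx": 0.033, "dy": -0.018, "dz": 0, "wx": 0, "wy": 0, "wz": 0},
    {"dx": 0.032, "dy": -0.02, "dz": 0, "wx": 0, "wy": 0, "wz": 0},
    {"dx": 0.03, "dy": -0.023, "dz": 0, "wx": 0, "wy": 0, "wz": 0},
    {"dx": 0.028, "dy": -0.025, "dz": 0, "wx": 0, "wy": 0, "wz": 0},
  ],
)

```text
t: 17.85
ee_pos: [0.5225, -0.0505, 0.1722]
tcp_rot: [-0.0, -3.141, -0.002]
force: [-2.7, 3.2, 4.5]
width: 0.0172
grasp_force: 40.0
```

```bash
python3 plan.py
```

```text
t 17.85 r 0.0467 ang 131.8 Ftan(cw) 0.12 Frad 4.17 [-2.7  3.2  4.5] w 0.01722171388921087 grip 40.001091957092285
```

Emit:
move_arm(
  targets=[
    {"dx": 0.028, "dy": -0.026, "dz": 0, "wx": 0, "wy": 0, "wz": 0},
    {"dx": 0.026, "dy": -0.028, "dz": 0, "wx": 0, "wy": 0, "wz": 0},
    {"dx": 0.023, "dy": -0.03, "dz": 0, "wx": 0, "wy": 0, "wz": 0},
    {"dx": 0.02, "dy": -0.032, "dz": 0, "wx": 0, "wy": 0, "wz": 0},
    {"dx": 0.017, "dy": -0.034, "dz": 0, "wx": 0, "wy": 0, "wz": 0},
    {"dx": 0.014, "dy": -0.035, "dz": 0, "wx": 0, "wy": 0, "wz": 0},
    {"dx": 0.01, "dy": -0.033, "dz": 0, "wx": 0, "wy": 0, "wz": 0},
    {"dx": 0, "dy": 0, "dz": 0, "wx": 0, "wy": 0, "wz": 0},
    {"dx": 0, "dy": 0, "dz": 0, "wx": 0, "wy": 0, "wz": 0},
    {"dx": 0, "dy": 0, "dz": 0, "wx": 0, "wy": 0, "wz": 0},
  ],
)

```text
t: 18.68
ee_pos: [0.5092, -0.0725, 0.1722]
tcp_rot: [-0.001, -3.142, -0.002]
force: [-2.0, 5.4, 4.1]
width: 0.0173
grasp_force: 40.0
```

```bash
python3 plan.py; python3 - <<'E'
from bench import env
from h import *
b=env.capture("side");np.savez("side3.npz",**b)
a=env.capture("top");np.savez("top3.npz",**a)
K=lambda i,r,c:cv2.resize(i[r:r+80,c:c+80],None,fx=5,fy=5,interpolation=cv2.INTER_CUBIC)
cv2.imwrite("pics/m.png",cv2.convertScaleAbs(np.hstack([K(b["img"],180,285),K(a["img"],155,310)]),alpha=1.4))
E
```

```text
t 18.6833 r 0.0463 ang 163.9 Ftan(cw) 4.69 Frad 3.38 [-2.   5.4  4.1] w 0.017272487369648717 grip 40.00117599964142
```

View pics/m.png

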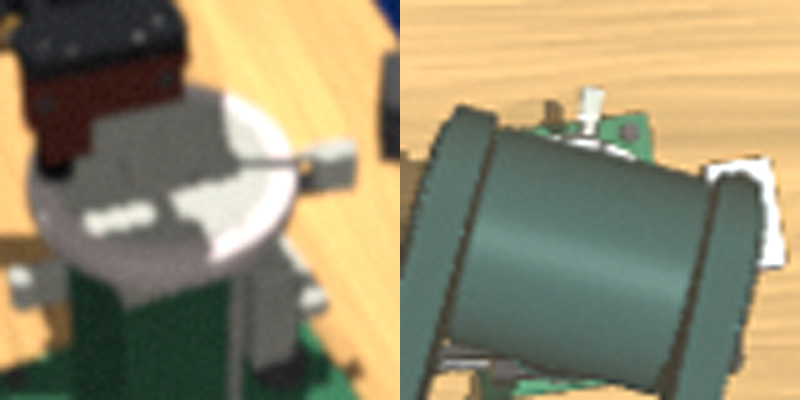

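The side view shows the dark line at crop (235–298, ~162), close to the pointer nose, with the slack taken up (4.7 N in the raising direction). In the top view the arm hides the mark, so I'll measure numerically from here.

```bash
python3 - <<'E'
from h import *
b=np.load("side3.npz")
g=cv2.cvtColor(b["img"],6)
print("cols 328..360 rows 204..226"); print(g[204:226,328:360])
for u,v in((332.2,212.2),(338,211.8),(344,211.5)):
    p=ray(b,u,v,.186);print(p[:2].round(4))
for ang in(-8,-12,-16,-20):
    for r in(.04,.064,.069,.089): 
        A=np.radians(ang);print(ang,r,[proj(b,[.554+r*np.cos(A),-.0868+r*np.sin(A),z]).round(1).tolist() for z in(.174,.180,.186,.192)])
E
```

```text
cols 328..360 rows 204..226
[[ 68  93 137 159 170 175 181 188 193 193 192 186 180 175 172 173 171 168
  168 171 175 171 171 171 171 169 162 161 161 161 161 144]
 [ 67  89 128 157 166 167 170 178 187 193 194 190 184 176 172 171 170 170
  168 168 172 175 172 172 172 172 164 162 161 162 163 145]
 [ 70  86 124 155 165 165 167 170 180 191 194 194 190 182 174 172 171 170
  169 167 169 173 172 172 172 169 164 160 160 161 161 147]
 [ 69  76 112 149 163 166 165 166 174 184 192 193 191 188 178 173 174 173
  171 165 166 168 171 173 174 168 161 160 160 161 162 148]
 [ 68  71 103 145 164 167 166 166 170 177 186 192 195 191 184 176 175 175
  172 165 163 166 170 171 171 168 166 162 159 156 162 151]
 [ 67  70  92 131 155 166 167 167 166 174 181 190 194 192 187 176 171 171
  168 164 162 164 167 168 168 168 164 159 156 158 162 154]
 [ 67  67  78 103 136 156 162 163 161 163 172 184 187 186 181 169 156 152
  151 147 155 163 165 164 160 153 149 143 146 158 163 154]
 [ 68  67  69  78 105 129 139 141 137 138 146 155 158 158 154 137 122 122
  123 117 129 141 150 146 133 121 114 114 129 154 161 158]
 [ 66  6
[... 2400 characters left out ...]
.5, 211.9], [346.6, 210.0]]
-12 0.089 [[354.8, 215.0], [355.0, 213.1], [355.1, 211.2], [355.3, 209.3]]
-16 0.04 [[334.0, 217.5], [334.0, 215.6], [334.1, 213.7], [334.1, 211.8]]
-16 0.064 [[344.4, 217.2], [344.5, 215.3], [344.6, 213.4], [344.7, 211.5]]
-16 0.069 [[346.6, 217.1], [346.7, 215.2], [346.8, 213.3], [346.9, 211.4]]
-16 0.089 [[355.2, 216.8], [355.4, 215.0], [355.5, 213.1], [355.7, 211.1]]
-20 0.04 [[334.0, 218.4], [334.1, 216.5], [334.1, 214.6], [334.2, 212.6]]
-20 0.064 [[344.5, 218.5], [344.6, 216.7], [344.7, 214.7], [344.8, 212.8]]
-20 0.069 [[346.7, 218.6], [346.8, 216.7], [346.9, 214.8], [347.0, 212.9]]
-20 0.089 [[355.4, 218.7], [355.6, 216.8], [355.7, 214.9], [355.9, 213.0]]
```

The slack is taken up and the mark is at or just short of the pointer. I'll release, back off and measure the mark and pointer together in the clear top view.

Emit:
move_arm(
  targets=[
    {"dx": 0, "dy": 0, "dz": 0, "wx": 0, "wy": 0, "wz": 0},
    {"dx": 0, "dy": 0, "dz": 0, "wx": 0, "wy": 0, "wz": 0},
    {"dx": 0, "dy": 0, "dz": 0, "wx": 0, "wy": 0, "wz": 0},
    {"dx": 0, "dy": 0, "dz": 0, "wx": 0, "wy": 0, "wz": 0},
    {"dx": 0, "dy": 0, "dz": 0, "wx": 0, "wy": 0, "wz": 0},
    {"dx": 0, "dy": 0, "dz": 0, "wx": 0, "wy": 0, "wz": 0},
    {"dx": 0, "dy": 0, "dz": 0, "wx": 0, "wy": 0, "wz": 0},
    {"dx": 0, "dy": 0, "dz": -0.2, "wx": 0, "wy": 0, "wz": 0},
    {"dx": 0, "dy": 0, "dz": -0.3, "wx": 0, "wy": 0, "wz": 0},
    {"dx": 0, "dy": 0, "dz": -0.3, "wx": 0, "wy": 0, "wz": 0},
  ],
  hand=0,
)

```text
t: 19.62
ee_pos: [0.5084, -0.0728, 0.2522]
tcp_rot: [-0.0, -3.139, -0.001]
force: [0.5, 0.4, -0.1]
width: 0.0801
grasp_force: 0.0
```

Emit:
move_arm(
  targets=[
    {"dx": 0, "dy": 0.3, "dz": 0, "wx": 0, "wy": 0, "wz": 0},
    {"dx": 0, "dy": 0.35, "dz": 0, "wx": 0, "wy": 0, "wz": 0},
    {"dx": 0, "dy": 0.35, "dz": 0, "wx": 0, "wy": 0, "wz": 0},
    {"dx": 0, "dy": 0.35, "dz": 0, "wx": 0, "wy": 0, "wz": 0},
    {"dx": 0, "dy": 0.35, "dz": 0, "wx": 0, "wy": 0, "wz": 0},
    {"dx": 0, "dy": 0.35, "dz": 0, "wx": 0, "wy": 0, "wz": 0},
    {"dx": 0, "dy": 0.35, "dz": 0, "wx": 0, "wy": 0, "wz": 0},
    {"dx": 0, "dy": 0.35, "dz": 0, "wx": 0, "wy": 0, "wz": 0},
    {"dx": 0, "dy": 0, "dz": 0, "wx": 0, "wy": 0, "wz": 0},
    {"dx": 0, "dy": 0, "dz": 0, "wx": 0, "wy": 0, "wz": 0},
  ],
)

```text
t: 20.45
ee_pos: [0.5092, 0.2034, 0.2519]
tcp_rot: [0.005, -3.141, 0.001]
force: [0.3, 0.1, -0.5]
width: 0.0879
grasp_force: 0.0
```

```bash
cat > look.py <<'E'
from bench import env
from h import *
a=env.capture("top");np.savez("top4.npz",**a);b=env.capture("side");np.savez("side4.npz",**b)
g=cv2.cvtColor(a["img"],6); print(env.sense()["t"]); print(" ",list(range(338,360)))
for r in range(169,200): print(r,g[r,338:360])
E
python3 look.py
```

```text
20.55
  [338, 339, 340, 341, 342, 343, 344, 345, 346, 347, 348, 349, 350, 351, 352, 353, 354, 355, 356, 357, 358, 359]
169 [156 156 156 153 151 152 150 151 151 151 150 151 151 151 153 154 154 154
 154 154 155 156]
170 [148 148 149 149 150 149 150 152 151 151 152 153 152 153 153 154 153 153
 151 149 149 149]
171 [150 151 150 150 152 151 153 153 152 152 152 151 151 148 148 146 147 146
 145 144 145 145]
172 [154 154 153 153 153 152 151 144 136 152 145 137 134 146 145 145 146 147
 147 147 146 149]
173 [155 155 152 149 149 147 147 134 128 171 170 172 171 149 149 149 150 151
 151 151 152 153]
174 [147 147 147 146 144 145 144 131 128 173 172 175 164 147 147 147 147 147
 148 148 148 148]
175 [125  87  89 110 142 140 140 137 145 175 176 170 152 144 144 145 146 145
 146 146 145 146]
176 [129  82  83  85 111 148 145 145 156 176 174 169 148 147 147 146 148 149
 148 148 147 146]
177 [129  82  84  81 106 144 144 141 151 174 179 169 137 147 146 146 138 117
 114 104 114 131]
178 [128  81  84  83 106 145 142 159 188 189 188 167  84  88  93 100 101 105
 107 105 104 114]
179 [ 86  78  73  73  82 101  9
[... 1263 characters left out ...]
2 182 182 182 182
 184 183 187 194]
193 [179 178 178 179 178 180 180 180 181 184 184 184 183 181 181 183 183 184
 183 180 184 190]
194 [181 180 178 179 180 181 181 178 180 184 182 184 184 182 182 183 182 185
 182 181 182 186]
195 [180 179 180 180 183 181 180 180 184 186 183 184 183 181 183 183 183 184
 182 182 183 184]
196 [180 180 179 181 181 182 181 181 184 186 185 183 183 183 184 182 184 184
 182 182 185 183]
197 [182 181 182 183 184 184 181 182 186 186 186 184 181 182 183 183 185 185
 181 182 185 183]
198 [183 182 183 171 136 161 185 181 180 177 186 186 182 184 184 184 186 183
 182 184 184 182]
199 [183 183 170 149 177 179 181 180 178 179 165 149 183 185 185 185 186 182
 184 186 185 183]
```

```bash
python3 - <<'E'
from h import *
for n in("side3","side4"):
    g=cv2.cvtColor(np.load(n+".npz")["img"],6).astype(float); r=np.arange(207,218)
    o=[]
    for c in range(335,343):
        w=np.clip(160-g[207:218,c],0,None) if n=="side4" else np.clip(155-g[207:218,c],0,None); o.append((w@r/w.sum()).round(2))
    print(n,o)
a=np.load("top4.npz");C=np.array([.5537,-.0853])
for n,u,v in(("mark",349.9,182.5),("mark",349.15,186),("mark",348.25,190.5),("tip",347.4,181.4),("block",348.5,174)):
    d=ray(a,u,v,.186)[:2]-C;print(n,(d*1000).round(1),np.degrees(np.arctan2(d[1],d[0])).round(1),np.hypot(*d).round(4))
E
```

```text
side3 [np.float64(212.21), np.float64(212.15), np.float64(212.14), np.float64(212.25), np.float64(212.39), np.float64(212.35), np.float64(212.34), np.float64(212.33)]
side4 [np.float64(212.08), np.float64(212.18), np.float64(212.23), np.float64(212.26), np.float64(212.25), np.float64(212.26), np.float64(212.25), np.float64(212.2)]
mark [ 60.3 -16.1] -15.0 0.0624
mark [ 50.4 -13.7] -15.2 0.0522
mark [ 37.8 -10.9] -16.0 0.0393
tip [63.5 -9.2] -8.2 0.0642
block [ 84.5 -12.9] -8.7 0.0855
```

The wheel did not move on release (side rows 212.25 before and after). The mark is at -15.1° and the pointer at -8.3°, so the handle needs about 5.7 mm more in the raising direction. I'll go back and regrip.

Emit:
move_arm(
  targets=[
    {"dx": 0, "dy": -0.35, "dz": 0, "wx": 0, "wy": 0, "wz": 0},
    {"dx": 0, "dy": -0.35, "dz": 0, "wx": 0, "wy": 0, "wz": 0},
    {"dx": 0, "dy": -0.35, "dz": 0, "wx": 0, "wy": 0, "wz": 0},
    {"dx": 0, "dy": -0.35, "dz": 0, "wx": 0, "wy": 0, "wz": 0},
    {"dx": 0, "dy": -0.35, "dz": 0, "wx": 0, "wy": 0, "wz": 0},
    {"dx": 0, "dy": -0.35, "dz": 0, "wx": 0, "wy": 0, "wz": 0},
    {"dx": 0, "dy": -0.35, "dz": 0, "wx": 0, "wy": 0, "wz": 0},
    {"dx": 0, "dy": -0.3, "dz": 0, "wx": 0, "wy": 0, "wz": 0},
    {"dx": 0, "dy": 0, "dz": 0, "wx": 0, "wy": 0, "wz": 0},
    {"dx": 0, "dy": 0, "dz": 0, "wx": 0, "wy": 0, "wz": 0},
  ],
)

```text
t: 21.38
ee_pos: [0.5087, -0.0758, 0.2522]
tcp_rot: [-0.009, -3.141, 0.0]
force: [0.6, 0.3, 0.1]
width: 0.0876
grasp_force: 0.0
```

Emit:
move_arm(
  targets=[
    {"dx": 0, "dy": 0, "dz": 0.12, "wx": 0, "wy": 0, "wz": 0},
    {"dx": 0, "dy": 0, "dz": 0.12, "wx": 0, "wy": 0, "wz": 0},
    {"dx": 0, "dy": 0, "dz": 0.12, "wx": 0, "wy": 0, "wz": 0},
    {"dx": 0, "dy": 0, "dz": 0.12, "wx": 0, "wy": 0, "wz": 0},
    {"dx": 0, "dy": 0, "dz": 0.1, "wx": 0, "wy": 0, "wz": 0},
    {"dx": 0, "dy": 0, "dz": 0.1, "wx": 0, "wy": 0, "wz": 0},
    {"dx": 0, "dy": 0, "dz": 0.07, "wx": 0, "wy": 0, "wz": 0},
    {"dx": 0, "dy": 0, "dz": 0.05, "wx": 0, "wy": 0, "wz": 0},
    {"dx": 0, "dy": 0, "dz": 0, "wx": 0, "wy": 0, "wz": 0},
    {"dx": 0, "dy": 0, "dz": 0, "wx": 0, "wy": 0, "wz": 0},
  ],
)

```text
t: 22.22
ee_pos: [0.5094, -0.073, 0.1722]
tcp_rot: [-0.0, -3.141, 0.0]
force: [-0.3, -0.2, 0.9]
width: 0.0877
grasp_force: 0.0
```

Back at the same pose, so I'll close on the handle.

Emit:
move_arm(
  targets=[
    {"dx": 0, "dy": 0, "dz": 0, "wx": 0, "wy": 0, "wz": 0},
    {"dx": 0, "dy": 0, "dz": 0, "wx": 0, "wy": 0, "wz": 0},
    {"dx": 0, "dy": 0, "dz": 0, "wx": 0, "wy": 0, "wz": 0},
    {"dx": 0, "dy": 0, "dz": 0, "wx": 0, "wy": 0, "wz": 0},
    {"dx": 0, "dy": 0, "dz": 0, "wx": 0, "wy": 0, "wz": 0},
    {"dx": 0, "dy": 0, "dz": 0, "wx": 0, "wy": 0, "wz": 0},
    {"dx": 0, "dy": 0, "dz": 0, "wx": 0, "wy": 0, "wz": 0},
    {"dx": 0, "dy": 0, "dz": 0, "wx": 0, "wy": 0, "wz": 0},
    {"dx": 0, "dy": 0, "dz": 0, "wx": 0, "wy": 0, "wz": 0},
    {"dx": 0, "dy": 0, "dz": 0, "wx": 0, "wy": 0, "wz": 0},
  ],
  hand=255,
  grip_force=20,
)

```text
t: 23.05
ee_pos: [0.5094, -0.073, 0.1721]
tcp_rot: [-0.0, -3.142, 0.0]
force: [0.4, 0.0, 1.2]
width: 0.0247
grasp_force: 0.0
```

Emit:
move_arm(
  targets=[
    {"dx": 0, "dy": 0, "dz": 0, "wx": 0, "wy": 0, "wz": 0},
    {"dx": 0, "dy": 0, "dz": 0, "wx": 0, "wy": 0, "wz": 0},
    {"dx": 0, "dy": 0, "dz": 0, "wx": 0, "wy": 0, "wz": 0},
    {"dx": 0.003, "dy": -0.012, "dz": 0, "wx": 0, "wy": 0, "wz": 0},
    {"dx": 0.003, "dy": -0.012, "dz": 0, "wx": 0, "wy": 0, "wz": 0},
    {"dx": 0.002, "dy": -0.012, "dz": 0, "wx": 0, "wy": 0, "wz": 0},
    {"dx": 0.002, "dy": -0.012, "dz": 0, "wx": 0, "wy": 0, "wz": 0},
    {"dx": 0.002, "dy": -0.008, "dz": 0, "wx": 0, "wy": 0, "wz": 0},
    {"dx": 0, "dy": 0, "dz": 0, "wx": 0, "wy": 0, "wz": 0},
    {"dx": 0, "dy": 0, "dz": 0, "wx": 0, "wy": 0, "wz": 0},
  ],
)

```text
t: 23.88
ee_pos: [0.5082, -0.0774, 0.1722]
tcp_rot: [0.001, 3.141, 0.003]
force: [-0.1, 6.7, 1.3]
width: 0.018
grasp_force: 20.0
```

```bash
python3 plan.py; cat > mk.py <<'E'
from bench import env
from h import *
g=cv2.cvtColor(env.capture("side")["img"],6).astype(float); r=np.arange(204,218)
for c in(336,338,340,342):
    w=np.clip(150-g[204:218,c],0,None); print(c,(w@r/w.sum()).round(2),w.sum())
E
python3 mk.py
```

```text
t 23.8833 r 0.0461 ang 170.1 Ftan(cw) 6.55 Frad 1.26 [-0.1  6.7  1.3] w 0.017971725973104848 grip 19.99904751777649
336 210.89 85.0
338 210.63 71.0
340 210.38 55.0
342 210.33 57.0
```

The mark has moved about 6.2° of the 6.9° needed, which is inside tolerance, and the raising load was on throughout. I'll release, retreat and verify.

Emit:
move_arm(
  targets=[
    {"dx": 0, "dy": 0, "dz": 0, "wx": 0, "wy": 0, "wz": 0},
    {"dx": 0, "dy": 0, "dz": 0, "wx": 0, "wy": 0, "wz": 0},
    {"dx": 0, "dy": 0, "dz": 0, "wx": 0, "wy": 0, "wz": 0},
    {"dx": 0, "dy": 0, "dz": 0, "wx": 0, "wy": 0, "wz": 0},
    {"dx": 0, "dy": 0, "dz": 0, "wx": 0, "wy": 0, "wz": 0},
    {"dx": 0, "dy": 0, "dz": 0, "wx": 0, "wy": 0, "wz": 0},
    {"dx": 0, "dy": 0, "dz": 0, "wx": 0, "wy": 0, "wz": 0},
    {"dx": 0, "dy": 0, "dz": -0.2, "wx": 0, "wy": 0, "wz": 0},
    {"dx": 0, "dy": 0, "dz": -0.3, "wx": 0, "wy": 0, "wz": 0},
    {"dx": 0, "dy": 0, "dz": -0.3, "wx": 0, "wy": 0, "wz": 0},
  ],
  hand=0,
)

```text
t: 24.77
ee_pos: [0.5072, -0.0785, 0.2523]
tcp_rot: [-0.0, -3.139, -0.001]
force: [0.6, 0.2, 0.2]
width: 0.0811
grasp_force: 0.0
```

Emit:
move_arm(
  targets=[
    {"dx": 0, "dy": 0.3, "dz": 0, "wx": 0, "wy": 0, "wz": 0},
    {"dx": 0, "dy": 0.35, "dz": 0, "wx": 0, "wy": 0, "wz": 0},
    {"dx": 0, "dy": 0.35, "dz": 0, "wx": 0, "wy": 0, "wz": 0},
    {"dx": 0, "dy": 0.35, "dz": 0, "wx": 0, "wy": 0, "wz": 0},
    {"dx": 0, "dy": 0.35, "dz": 0, "wx": 0, "wy": 0, "wz": 0},
    {"dx": 0, "dy": 0.35, "dz": 0, "wx": 0, "wy": 0, "wz": 0},
    {"dx": 0, "dy": 0.35, "dz": 0, "wx": 0, "wy": 0, "wz": 0},
    {"dx": 0, "dy": 0.35, "dz": 0, "wx": 0, "wy": 0, "wz": 0},
    {"dx": 0, "dy": 0, "dz": 0, "wx": 0, "wy": 0, "wz": 0},
    {"dx": 0, "dy": 0, "dz": 0, "wx": 0, "wy": 0, "wz": 0},
  ],
)

```text
t: 25.6
ee_pos: [0.508, 0.1978, 0.252]
tcp_rot: [0.005, -3.141, 0.001]
force: [-0.4, -0.5, -0.1]
width: 0.0878
grasp_force: 0.0
```

```bash
python3 mk.py; python3 look.py | sed -n '1,60p' | grep -A1 -E '^(17[89]|18|19[0-2]|24|25|26)'
```

```text
336 210.84 98.0
338 210.71 90.0
340 210.45 51.0
342 210.28 69.0
25.75
  [338, 339, 340, 341, 342, 343, 344, 345, 346, 347, 348, 349, 350, 351, 352, 353, 354, 355, 356, 357, 358, 359]
--
178 [128  81  83  82 107 144 142 158 187 188 188 167  85  86  94 100 102 104
 106 103 103 115]
179 [ 87  79  74  73  81 102  98  94 114 168 169 113  94 103 102 102 101  99
  98 103 101 115]
180 [ 81  65  67  66  68  84 104  87  98 165 164  86 104 106 103  96  80  92
  92  97 103 107]
181 [ 99  88  56  58  73  92  98  89 117 184 148  90 104 103 104  98  81  94
  92  93 103 102]
182 [164 183 177 152  82  87  94  74  78  95  92  92 103 104 103  94  74  85
  89  89 105 104]
183 [133 163 155 171 186 190 191 190 184 142  94 122 123 102  90  99  95  86
  91 102 105 103]
184 [188 192 190 193 195 195 195 197 191 150 115 176 194 190 177 139 105  98
 101 104 106 103]
185 [194 194 194 193 193 193 194 196 175  93 118 179 197 194 194 192 179 138
 105 101 103 100]
186 [194 193 193 195 193 190 191 193 170  82 131 197 195 193 193 195 195 192
 179 133  88  98]
187 [193 188 183 181 178 178 178 180 164  98 128 190 189 191 194 193 193 194
 195 186 153 103]
188 [178 177 177 176 176 177 180 180 162  91 136 185 182 175 172 191 194 193
 194 195 192 162]
189 [177 175 176 177 177 179 180 160  97  91 139 185 181 178 179 183 186 192
 194 193 194 194]
190 [176 174 177 178 177 179 180 172 135  83 129 187 182 180 182 180 183 185
 189 193 194 194]
191 [178 176 177 179 177 178 180 167 118 108 163 185 181 181 182 182 182 181
 182 189 193 194]
192 [177 176 178 178 179 180 179 180 179 179 182 183 181 182 183 182 183 181
 180 182 190 193]
```

In the top view the mark's outer end is at column 347.7 and the pointer nose at 347.4, within about 1 mm. The wheel did not move on release, so I'll hand in.

```bash
python3 -c "
from bench import env
print(env.job_done())"
```

```text
the job is handed in; nothing more can be done
None
```

The job is handed in, with no verdict returned: I wound the slide down onto the stop to about 10 N at the handle, then wound it back up in the raising direction only, leaving the dark line about 1 mm from the pointer by the top camera, with the handle released and the arm clear.

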